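Bring up the shelf lights on the touch strip

ROBOT

A 6-joint arm with a two-finger parallel gripper is mounted at the origin on the work surface. World frame = base frame: x ahead of the robot, y to its left, z up, the work surface at z = 0. Lengths are in mm, angles in rad, forces in N, time in s.
With the tool pointing down it reaches from about 325 to 875 mm from the base axis. Payload 4.4 kg.
Tool frame: the origin (TCP) lies between the finger pads, 19 mm behind the fingertips; this is the grasp point; z points along the fingers, y is the line along which they close (so a half turn about z gives the same grasp; the last joint's range is limited). The gripper opens to 85 mm and grips with 20 to 120 N. Pads are 22 mm wide; open, the fingers measure 114 mm over their backs; the gripper's body (76 mm by 85 mm) begins 54 mm behind the grasp point. The pads swing forward as they close: fully open they stand 13 mm farther back than shut.
Start: joints at [1.018, 0.207, 1.542, -0, 1.393, -0.15], TCP at [225.407, 528.979, 249.982] pointing down, gripper open.
Joint ranges: [-2.73, 2.73], [-0.86, 2.22], [0.23, 2.46], [-1.11, 4.25], [0.08, 2.63], [-2.82, 2.82]. Speed limits (rad/s): [2.79, 2.79, 3.14, 3.14, 3.14, 3.14].

INTERFACE

Orientations are given as a 3x3 rotation matrix whose columns are the frame's x, y, z axes.
In Python, from plant import ctrl, sensors, optics gives the robot as it stands. Calls block until the motion is done:
- ctrl.move_ptp(position, orientation): joint-space move of the TCP to a pose.
- ctrl.move_l(position, rot=None, vel=150, threshold=None): straight line of the TCP; rot=None keeps the orientation; vel is the mean speed in mm/s. With threshold (N) it stops when the force on the tool has changed by that much, and returns True; else False.
- ctrl.set_joints(angles): joint-space move.
- ctrl.gripper_to(opening, force=None): finger opening in mm; force is the grip in N (None keeps the last); returns when the fingers have stopped.
- ctrl.hold(seconds).
- ctrl.solve_ik(position, orientation): joint angles nearest the present ones, or None.
- sensors.read_state(): the state.
- optics.grab_frame(name): name is "side" or "top" or "wrist"; returns (picture, depth): 384x512x3 uint8, red, green, blue; 384x512 float32, mm along the optical axis (not along the pixel's ray), 0 where there is no reading.
- optics.camera_params(name): a dict with "mtx" (3x3 intrinsics, pixels), "R" (3x3) and "t" (3): a world point X has camera coordinates R X + t; the wrist camera has in their place "T_tool_cam" (4x4, takes a point from camera to tool coordinates, whose origin is the TCP and whose axes are the flange's). Camera axes: x right, y down, z forward; pixel columns grow to the right and rows downward; lengths in mm; the calibration is good to about 2 mm. A picture is of the moment at which its call begins: read the wrist's pose just before it. camera_params takes no time and is no camera call.
A pose or a line that the arm cannot do raises ctrl.MotionError and nothing moves.
- ctrl.finish_job(): hands the job in; it is judged then, once.
The state is a dict: "t": time; "q": joint angles; "qvel": joint speeds; "tau": joint torques, N m; "eef_pos": TCP position; "eef_rot": TCP orientation; "force": force on the tool from outside, world axes, zero at the start; "wrist_torque": the same for the moment, N m; "grip_width": finger opening in mm; "grasp_force": force on a finger pad.
Only numpy, scipy, OpenCV 4.12 (cv2) and the standard library are available. Lean on these libraries where they do the work, as an engineer would, in place of code of your own. Each camera call takes 0.05 s, during which the arm holds its last target. There are 200 camera calls.

TASK

Turn the shop's shelf lights up to full: put the closed fingertips lightly on the smallest white dot of the dimmer panel's red touch strip and slide along the curve, touching every dot in order up to the largest, in one stroke without lifting off on the way and without ever pushing the strip down to its stop. Then stay: the program finishes with the fingertips still resting lightly on the largest dot, which stores the setting. Do not lift or shove the panel, and leave the gift box, jar and cup where they are.

Things in the scene. Friction and masses are not known exactly. Their poses are not given: they have to be found in the camera images.
- panel: Loose aluminium light-dimmer panel, 150 (x) by 270 (y) mm, on four rubber feet, 0.9 kg; its flat deck is 22 mm above the counter. Origin: centre of its underside; z up. On it a red touch strip, 9 mm proud, 30 mm wide, along an arc of radius 115 mm over 120 degrees, with nine white dots 30 mm apart, growing from 5 to 17 mm across.
- strip (a joint): How far the red touch strip is pressed down, m: 0 released, 0.007 on its stop. The whole strip sinks level on a spring: about 0.6 N to start it moving, 0.6 N more per mm (about 2.4 N at 3 mm, 4.8 N at 7 mm). Released, its flat top is 31 mm above the counter.
- dot1 (a point): Centre of white dot number 1 along the strip (the smallest, dim end: the start), 5 mm across, on the strip's top face; it sinks with the strip.
- dot2 (a point): Centre of white dot number 2 along the strip, 6.5 mm across, on the strip's top face; it sinks with the strip.
- dot3 (a point): Centre of white dot number 3 along the strip, 8 mm across, on the strip's top face; it sinks with the strip.
- dot4 (a point): Centre of white dot number 4 along the strip, 9.5 mm across, on the strip's top face; it sinks with the strip.
- dot5 (a point): Centre of white dot number 5 along the strip, 11 mm across, on the strip's top face; it sinks with the strip.
- dot6 (a point): Centre of white dot number 6 along the strip, 12.5 mm across, on the strip's top face; it sinks with the strip.
- dot7 (a point): Centre of white dot number 7 along the strip, 14 mm across, on the strip's top face; it sinks with the strip.
- dot8 (a point): Centre of white dot number 8 along the strip, 15.5 mm across, on the strip's top face; it sinks with the strip.
- dot9 (a point): Centre of white dot number 9 along the strip (the largest, bright end: the finish), 17 mm across, on the strip's top face; it sinks with the strip.
- giftbox: Red gift box with gold-coloured ribbon, 60 x 100 mm, 40 mm high (bow to 46 mm); origin: centre of its underside. Bystander.
- jar: Amber glass jar, 60 mm across, 80 mm high; origin: centre of its underside. Bystander.
- cup: White sample cup, 64 mm across, 75 mm high; origin: centre of its underside. Bystander.

How it is judged (in metres and radians):
On the way, in this order (a step that is already met when the one before it is completed fails the run):
1. the fingertips touch dot 1, the strip pressed at least 0.5 mm (horizontal distance between the grasp point and dot1 below 0.012 m and value of joint strip above 0.0005 m and contact force between the fingers and panel above 0.2 N), for 0.1 s.
2. the fingertips touch dot 2, the strip pressed at least 0.5 mm (horizontal distance between the grasp point and dot2 below 0.012 m and value of joint strip above 0.0005 m and contact force between the fingers and panel above 0.2 N), for 0.1 s.
3. the fingertips touch dot 3, the strip pressed at least 0.5 mm (horizontal distance between the grasp point and dot3 below 0.012 m and value of joint strip above 0.0005 m and contact force between the fingers and panel above 0.2 N), for 0.1 s.
4. the fingertips touch dot 4, the strip pressed at least 0.5 mm (horizontal distance between the grasp point and dot4 below 0.012 m and value of joint strip above 0.0005 m and contact force between the fingers and panel above 0.2 N), for 0.1 s.
5. the fingertips touch dot 5, the strip pressed at least 0.5 mm (horizontal distance between the grasp point and dot5 below 0.012 m and value of joint strip above 0.0005 m and contact force between the fingers and panel above 0.2 N), for 0.1 s.
6. the fingertips touch dot 6, the strip pressed at least 0.5 mm (horizontal distance between the grasp point and dot6 below 0.012 m and value of joint strip above 0.0005 m and contact force between the fingers and panel above 0.2 N), for 0.1 s.
7. the fingertips touch dot 7, the strip pressed at least 0.5 mm (horizontal distance between the grasp point and dot7 below 0.012 m and value of joint strip above 0.0005 m and contact force between the fingers and panel above 0.2 N), for 0.1 s.
8. the fingertips touch dot 8, the strip pressed at least 0.5 mm (horizontal distance between the grasp point and dot8 below 0.012 m and value of joint strip above 0.0005 m and contact force between the fingers and panel above 0.2 N), for 0.1 s.
9. the fingertips touch dot 9, the strip pressed at least 0.5 mm (horizontal distance between the grasp point and dot9 below 0.012 m and value of joint strip above 0.0005 m and contact force between the fingers and panel above 0.2 N), for 0.1 s.
At the end, for the whole second after the job is handed in: The fingertips still rest on the largest dot (tool point within 13 mm of it horizontally), keeping the strip pressed by 0.5 to 6.5 mm; the panel lies flat and, like the gift box, jar and cup, within 15 mm of where it started, the bystanders upright (horizontal distance between the grasp point and dot9 below 0.013 m and value of joint strip between 0.0005 and 0.0065 m and contact force between the fingers and panel above 0.2 N and angle between panel's own z axis and vertical below 0.05 rad and distance of each of panel, giftbox, jar, cup from where it was at the start of the episode below 0.015 m and angle between each of giftbox, jar, cup's own z axis and vertical below 0.15 rad); the arm keeps its last pose, push and grip.
It fails at once if the strip is pushed down to its stop (6.5 mm or more) (value of joint strip above 0.0065 m).
It fails at once if the fingers press hard on the panel (over 15 N) (contact force between the fingers and panel above 15 N).
It fails at once if the fingertips hover 10 to 28 mm clear over the dots between the first and last (lifted off on the way) instead of touching (value of joint strip below 0.0003 m and z of the grasp point in the frame of panel between 0.06 and 0.078 m and (horizontal distance between the grasp point and dot2 below 0.012 m or horizontal distance between the grasp point and dot3 below 0.012 m or horizontal distance between the grasp point and dot4 below 0.012 m or horizontal distance between the grasp point and dot5 below 0.012 m or horizontal distance between the grasp point and dot6 below 0.012 m or horizontal distance between the grasp point and dot7 below 0.012 m or horizontal distance between the grasp point and dot8 below 0.012 m)).
It fails at once if the panel is lifted, carried or shoved more than 15 mm, or tipped (distance of panel from where it was at the start of the episode above 0.015 m or angle between panel's own z axis and vertical above 0.08 rad).
It fails at once if a bystander is moved more than 15 mm or knocked over (distance of any of giftbox, jar, cup from where it was at the start of the episode above 0.015 m or angle between any of giftbox, jar, cup's own z axis and vertical above 0.15 rad).
It also fails if it takes over 42 s, if anything falls off the work surface, if the arm or the gripper's body presses on something with over 40 N, if the wrist force passes 120 N, or if a joint passes its speed limit or range.

## Working session

There is one attempt and no reset: what is moved stays moved. The work goes in short steps, each a Python script; the robot and the scene stay as the last script left them, time stands still between calls to the robot, and variables do not carry over. Pictures are saved under pics/ and viewed, at most 10 in all, crops included, and the job is handed in when it is done.

```bash
ls; mkdir -p pics; python3 - <<'E'
from plant import ctrl,sensors,optics
import cv2,numpy as np
ims=[]
for n in("top","side"):
    p,d=optics.grab_frame(n); np.savez(f"pics/{n}.npz",p=p,d=d); ims.append(p[:,:,::-1])
    c=optics.camera_params(n); print(n,c["mtx"].round(1).tolist(),c["R"].round(3).tolist(),c["t"].round(1).tolist())
cv2.imwrite("pics/a.png",cv2.resize(np.hstack(ims),(800,300),interpolation=cv2.INTER_AREA)); 
cv2.imwrite("pics/top.png",cv2.resize(ims[0],(800,600),interpolation=cv2.INTER_CUBIC))
print(sensors.read_state())
E
```

```text
pics
top [[405.7, 0.0, 252.9], [0.0, 405.7, 185.5], [0.0, 0.0, 1.0]] [[0.036, -0.999, -0.002], [-0.973, -0.035, -0.226], [0.226, 0.01, -0.974]] [-2.8, 563.4, 825.4]
side [[440.6, 0.0, 257.1], [0.0, 440.6, 194.5], [0.0, 0.0, 1.0]] [[0.758, -0.653, 0.009], [-0.433, -0.513, -0.741], [0.488, 0.557, -0.672]] [-409.8, 292.1, 752.3]
{'t': 0.1, 'q': array([ 1.01747260e+00,  2.07366939e-01,  1.54282229e+00, -6.07901351e-06,
        1.39350826e+00, -1.50491446e-01]), 'qvel': array([-0.00167276, -0.00218976, -0.001496  , -0.00030486, -0.0002662 ,
       -0.00096097]), 'tau': array([-7.98839956e-04, -3.84089613e+01, -2.92550826e+01, -1.90954761e-04,
        4.75152192e-03, -1.13933277e-05]), 'eef_pos': array([225.07596921, 528.41003296, 248.91827305]), 'eef_rot': array([[-9.19954612e-01,  3.92023341e-01, -1.10103519e-03],
       [ 3.92024765e-01,  9.19952915e-01, -1.79389753e-03],
       [ 3.09650829e-04, -2.08193737e-03, -9.99997785e-01]]), 'force': array([ 0.45669646,  0.27170757, -0.4140389 ]), 'wrist_torque': array([ 0.00134684, -0.02335586, -0.0079682 ]), 'grasp_force': 0.0, 'grip_width': 85.34769262696788}
```

View pics/top.png

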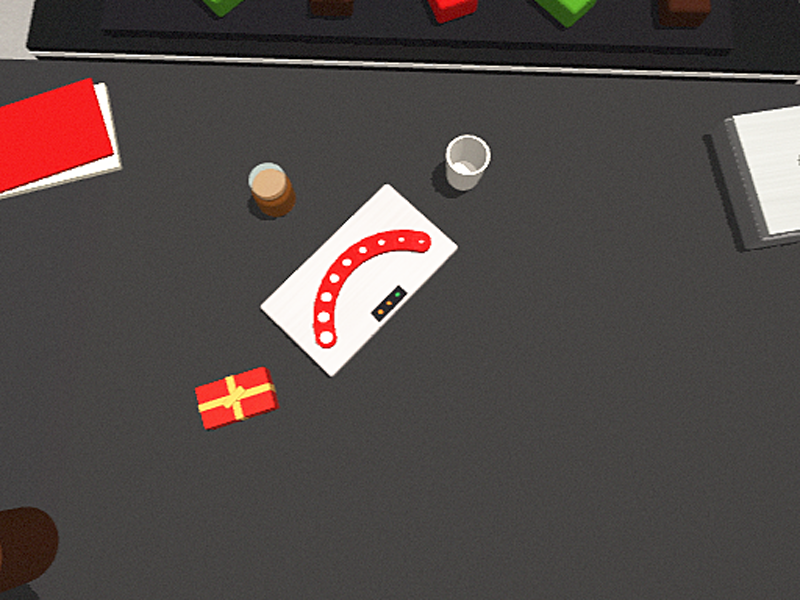

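View pics/a.png

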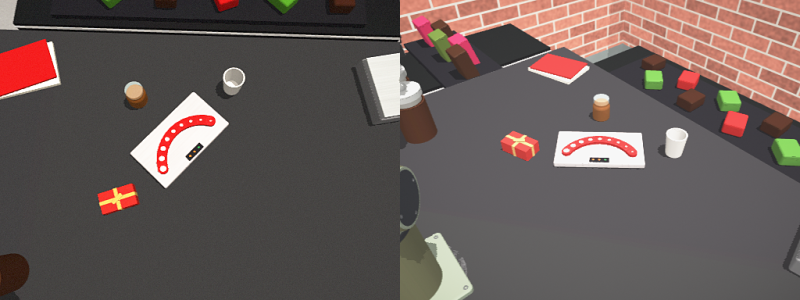

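The top view shows dot 1 near (422,241) and dot 9 near (326,338) at 800x600 scale. The jar is at (270,190), the cup at (467,160) and the gift box at (236,398). Next I locate the dots in both views and triangulate them.

```bash
cat > h.py <<'E'
import numpy as np,cv2
def dots(p):
    """centres of the white holes in the red strip, by contour hierarchy"""
    h=cv2.cvtColor(p,cv2.COLOR_RGB2HSV)
    m=(((h[...,0]<8)|(h[...,0]>172))&(h[...,1]>110)&(h[...,2]>90)).astype(np.uint8)
    s=4; w=np.clip(255-h[...,1].astype(float),0,255)
    m=(cv2.resize(m*255,None,fx=s,fy=s,interpolation=cv2.INTER_CUBIC)>127).astype(np.uint8)
    cs,hi=cv2.findContours(m,cv2.RETR_CCOMP,cv2.CHAIN_APPROX_NONE)
    best=[]
    for i,c in enumerate(cs):
        if hi[0][i][3]>=0: continue
        k=[cs[j] for j in range(len(cs)) if hi[0][j][3]==i and cv2.contourArea(cs[j])>12]
        if len(k)>len(best): best=k
    o=[]
    for c in best:
        M=cv2.moments(c); o.append(((M['m10']/M['m00']+.5)/s-.5,(M['m01']/M['m00']+.5)/s-.5,M['m00']/s/s))
    return np.array(o)
def ray(c,uv):
    d=c["R"].T@np.linalg.solve(c["mtx"],[*uv,1]); return -c["R"].T@c["t"],d
def onplane(o,d,z): return o+d*(z-o[2])/d[2]
E
python3 - <<'E'
from h import *
from plant import optics
P={}
for n in("top","side"):
    p=np.load(f"pics/{n}.npz")["p"]; a=dots(p); c=optics.camera_params(n)
    a=a[np.argsort(-a[:,0] if n=="top" else -a[:,0])]
    print(n,a.round(1).tolist())
    P[n]=[(c,u[:2]) for u in a]
    print(np.array([onplane(*ray(c,u[:2]),31) for u in a]).round(1)[:,:2].tolist())
if len(P["top"])==len(P["side"]):
  for A,B in zip(P["top"],P["side"]):
    o1,d1=ray(*A);o2,d2=ray(*B)
    s=np.linalg.lstsq(np.c_[d1,-d2],o2-o1,rcond=None)[0]; print(((o1+s[0]*d1+o2+s[1]*d2)/2).round(1),np.linalg.norm(o1+s[0]*d1-o2-s[1]*d2).round(1))
E
```

```text
top [[269.0, 154.3, 4.8], [256.3, 152.9, 10.2], [243.5, 154.8, 11.1], [231.8, 159.4, 17.7], [221.5, 167.5, 21.7], [213.5, 177.7, 28.1], [208.4, 189.6, 35.4], [208.3, 215.4, 56.1], [206.8, 202.4, 40.6]]
[[646.6, -16.7], [648.9, 12.7], [643.2, 42.4], [631.0, 69.0], [610.9, 91.7], [586.1, 108.8], [557.8, 118.7], [498.6, 115.3], [528.0, 120.4]]
side [[297.0, 193.5, 6.8], [289.0, 187.0, 7.9], [278.7, 181.8, 11.2], [267.2, 178.7, 11.5], [255.2, 177.3, 16.8], [243.2, 178.1, 18.9], [231.5, 181.0, 23.9], [221.1, 185.8, 32.2], [212.5, 192.1, 36.4]]
[[648.4, -18.6], [650.1, 10.3], [644.3, 40.3], [630.7, 67.0], [611.8, 89.9], [587.2, 106.4], [558.7, 116.3], [528.7, 118.5], [499.5, 113.5]]
[648.1 -17.4  29.9] 2.5
[650.5  12.1  29.2] 2.3
[644.6  41.9  29.4] 2.0
[632.   69.   28.8] 0.8
[612.   91.4  29.7] 1.7
[587.5 108.5  29.2] 2.2
[559.1 118.5  29.1] 1.9
[506.1 107.   49. ] 23.9
[521.9 127.8  11.4] 21.8
```

Both views agree within about 2 mm, with the dots at z ≈ 29–31. Next I close the gripper, move above the strip and check with the wrist camera from close by.

```bash
cat >> h.py <<'E'
D=np.array([[647.5,-17.6],[649.5,11.5],[643.8,41.3],[630.9,68.0],[611.4,90.8],[586.6,107.6],[558.3,117.5],[528.4,119.5],[499.0,114.4]])
yaw=0.0
RT=np.array([[-1,0,0],[0,1,0],[0,0,-1.]])
E
python3 - <<'E'
from h import *
from plant import ctrl,sensors,optics
from scipy.optimize import least_squares
f=least_squares(lambda v:np.hypot(*(D-v[:2]).T)-v[2],[540,0,115]); print(f.x.round(1),f.fun.round(1))
ctrl.gripper_to(0,20)
for z,xy in((250,[560,60]),(250,[600,40])):
    ctrl.move_ptp([*xy,z],RT); ctrl.hold(.3)
    s=sensors.read_state(); p,d=optics.grab_frame("wrist"); c=optics.camera_params("wrist")
    T=np.eye(4);T[:3,:3]=s["eef_rot"];T[:3,3]=s["eef_pos"]; T=T@c["T_tool_cam"]
    a=dots(p); print(s["t"],s["eef_pos"].round(1),s["q"].round(2),s["force"].round(2),len(a))
    cc=dict(mtx=c["mtx"],R=T[:3,:3].T,t=-T[:3,:3].T@T[:3,3])
    for u in a: print(onplane(*ray(cc,u[:2]),31).round(1)[:2],u.round(0), d[int(u[1]),int(u[0])], end=';')
    print()
    cv2.imwrite(f"pics/w{xy[0]}.png",p[:,:,::-1])
E
```

```text
[534.8   5.  115. ] [ 0.  -0.  -0.   0.   0.1  0.   0.  -0.3  0.2]
3.2333 [559.9  60.5 250. ] [-0.05  0.18  1.57  0.    1.39 -1.62] [ 0.05 -0.14  0.25] 7
[650.1  11.9] [215. 241.  28.] 370.77417;[647.8 -18. ] [191. 239.  17.] 370.01355;[611.8  91.2] [282. 211.  74.] 361.2715;[586.9 108. ] [297. 190. 102.] 354.01953;[558.8 117.7] [307. 166. 130.] 348.05023;[528.8 119.9] [310. 139. 162.] 338.70663;[499.2 114.4] [306. 112. 212.] 331.8465;
3.8833 [599.4  40.4 250. ] [-0.08  0.26  1.48  0.    1.41 -1.65] [-0.5   0.87 -0.08] 9
[650.1  11.8] [231. 210.  30.] 361.36334;[647.9 -18. ] [206. 208.  20.] 359.92496;[644.4  41.4] [257. 205.  41.] 360.1417;[631.6  68.3] [280. 195.  60.] 356.68542;[611.8  91.2] [300. 178.  81.] 351.9298;[587.1 107.8] [316. 156. 105.] 345.21384;[558.6 117.8] [327. 130. 136.] 335.98764;[528.7 120.1] [330. 102. 179.] 328.8642;[499.2 114.4] [327.  73. 234.] 320.6066;
```

View pics/w600.png

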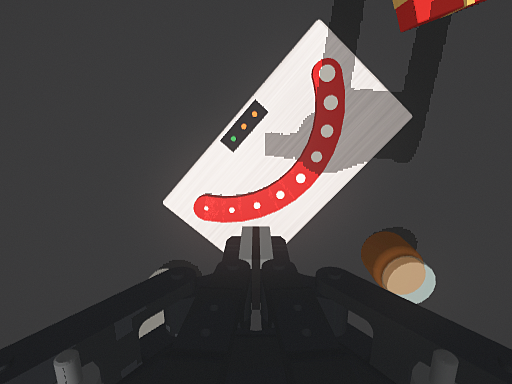

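The picture shows all nine dots, running from dot 1 at (206,208) to dot 9 at (327,73), and they match the earlier positions within 1 mm. Now the touchdown on dot 1, checking force in small steps.

```bash
cat >> h.py <<'E'
D=np.array([[647.9,-18],[650.1,11.8],[644.4,41.4],[631.6,68.3],[611.8,91.2],[587.1,107.8],[558.7,117.8],[528.8,120],[499.2,114.4]])
from plant import ctrl,sensors
def meas(n=8):
    F=[];Z=[]
    for _ in range(n):
        ctrl.hold(.02); s=sensors.read_state(); F.append(s["force"]);Z.append(s["eef_pos"])
    return np.mean(F,0),np.std(F,0)[2],np.mean(Z,0),s["t"]
E
python3 - <<'E'
from h import *
ctrl.move_ptp([*D[0],110],RT)
ctrl.move_l([*D[0],54],vel=60); ctrl.hold(.3)
b,sd,e,t=meas(15); print(t,b.round(2),sd.round(2),e.round(1))
z=54
while z>46:
    z-=.5; ctrl.move_l([*D[0],z],vel=10)
    f,sd,e,t=meas(); print(round(t,2),z,e.round(2),(f-b).round(2),sd.round(2))
    if f[2]-b[2]>1.7: break
np.savez("st.npz",b=b,z=z,ez=e[2],f=f)
E
```

```text
6.25 [ 0.18  0.   -0.  ] 0.45 [648.  -18.   54.2]
6.63 53.5 [647.86 -18.    53.43] [-0.32 -0.14  0.29] 0.44
7.02 53.0 [647.89 -18.    52.98] [-0.08 -0.03 -0.08] 0.43
7.4 52.5 [647.87 -18.    52.46] [-0.52 -0.16  0.17] 0.46
7.78 52.0 [647.88 -17.99  51.96] [-0.14 -0.11 -0.01] 0.39
8.17 51.5 [647.87 -17.99  51.46] [-0.16  0.19  0.24] 0.42
8.55 51.0 [647.88 -17.99  50.97] [-0.16 -0.15  0.03] 0.4
8.93 50.5 [647.88 -18.    50.47] [-0.17  0.02  0.17] 0.31
9.32 50.0 [647.87 -18.    49.96] [-0.14  0.42  0.04] 0.45
9.7 49.5 [648.01 -18.01  49.64] [-0.28 -0.14  0.53] 0.33
10.08 49.0 [648.01 -18.03  49.09] [-0.38  0.08  1.18] 0.74
10.47 48.5 [648.   -18.02  48.58] [-0.24  0.3   1.09] 0.4
10.85 48.0 [648.   -18.02  48.08] [ 0.23 -0.11  1.67] 0.27
11.23 47.5 [648.01 -18.02  47.59] [0.14 0.13 1.77] 0.21
```

Contact came at TCP z ≈ 49.8, and the strip is now pressed about 2.3 mm (1.8 N). I slide along the arc at about 3 mm depth, correcting the height from the force at each dot.

```bash
python3 - <<'E'
from h import *
b=np.load("st.npz")["b"]; z=47.
C=np.array([534.8,5.]); off=D[:,]-C
for i in range(1,9):
    m=(D[i-1]+D[i])/2-C; r=(np.linalg.norm(D[i-1]-C)+np.linalg.norm(D[i]-C))/2
    ctrl.move_l([*(C+m/np.linalg.norm(m)*r),z],vel=35)
    ctrl.move_l([*D[i],z],vel=35)
    f,sd,e,t=meas(12); df=(f-b); print(i+1,round(t,2),z,e.round(1),df.round(2))
    if df[2]<1.0: z-=.7
    elif df[2]>3.2: z+=.7
    if df[2]>6: print("STOP");break
E
```

```text
2 12.58 47.0 [650.   12.4  47. ] [0.22 1.51 2.32]
3 13.95 47.0 [644.1  42.   46.9] [-0.72  1.21  2.49]
4 15.3 47.0 [631.2  68.8  46.8] [-0.52  1.38  2.5 ]
5 16.67 47.0 [611.2  91.7  46.7] [-1.07  0.94  2.51]
6 18.02 47.0 [586.3 108.1  46.7] [-1.33  1.18  2.68]
7 19.38 47.0 [557.8 118.   46.6] [-1.65  0.6   2.27]
8 20.74 47.0 [527.8 120.   46.6] [-1.72  0.24  2.61]
9 22.11 47.0 [498.3 114.3  46.6] [-1.56 -0.5   2.53]
```

All nine dots took about 2.3–2.7 N of steady force. I check that the panel has not drifted before handing in.

```bash
python3 - <<'E'
from h import *
from plant import optics
b=np.load("st.npz")["b"]
for n in("side","wrist"):
    s=sensors.read_state(); p,d=optics.grab_frame(n); c=optics.camera_params(n)
    if n=="wrist":
        T=np.eye(4);T[:3,:3]=s["eef_rot"];T[:3,3]=s["eef_pos"]; T=T@c["T_tool_cam"]
        c=dict(mtx=c["mtx"],R=T[:3,:3].T,t=-T[:3,:3].T@T[:3,3])
    print(n,[onplane(*ray(c,u[:2]),28).round(1)[:2].tolist() for u in dots(p)])
    cv2.imwrite(f"pics/end_{n}.png",p[:,:,::-1])
f,sd,e,t=meas(15);print(t,e.round(1),(f-b).round(2))
E
```

```text
side [[1112.2, -246.8], [1119.0, -235.9], [1138.5, -235.6], [1145.7, -238.8], [1144.8, -229.4], [1138.7, -224.3], [1125.9, -222.3], [1126.2, -214.0], [1119.3, -208.0], [1132.5, -216.4], [1117.8, -197.1], [1140.9, -208.9], [1162.5, -227.1], [1171.7, -229.1], [1161.3, -220.6], [1155.7, -206.5]]
wrist []
22.4583 [498.9 114.4  46.8] [-1.75 -0.33  2.17]
```

View pics/end_side.png

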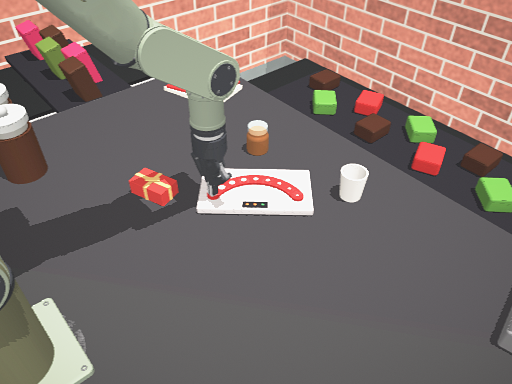

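The view shows the fingertips on dot 9 near (213,192). Dot 1 is still at about (297,194), as it was before, and the gift box, jar and cup look untouched. Handing in.

```bash
python3 -c "
from plant import ctrl
print(ctrl.finish_job())"
```

```text
the job is handed in; nothing more can be done
None
```

I handed the job in with the fingertips resting on dot 9 at about 2.2 N, after one light stroke through dots 1 to 9 (2.3–2.7 N at each dot from 2 to 9) that took about 22 s; the panel and bystanders showed no visible movement, and the hand-in returned no verdict.

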